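# Test the refitted seat spring by hand

## Task

The red-capped spring on the round seat base has just been refitted: test it by pressing its cap gently straight down with the fingertips by about two centimetres (never more than three and a half), and hold it down for about two seconds. Then let it rise fully by itself and raise the hand about ten centimetres clear above it. Do not grip or pull the spring up, and leave the other three springs, the tack tin, hammer, cork block and glue bottle untouched where they are.

Things in the scene. Friction and masses are not known exactly. Their poses are not given: they have to be found in the camera images.
- red_spring: Upright steel coil spring with a red cap, fixed to the round seat base. Origin: centre of the spring's foot, on the top of the base (20 mm above the table), z up. Foot disc 68 mm across and 4 mm thick, coils at most 70 mm across, whole spring 108 mm tall at rest. Centres of neighbouring springs stand at least 110 mm apart; which spring stands at which corner varies.
- red_cap (a joint): How far the red-capped spring is pressed down, in m: 0 at rest, growing as the cap goes down, at most 0.05, negative if the cap is pulled up. It gives about 1 N for every 3 mm (6.4 N at 20 mm) and comes back to 0 by itself when released.
- blue_spring: Upright steel coil spring with a blue cap, fixed to the round seat base. Origin: centre of the spring's foot, on the top of the base (20 mm above the table), z up. Foot disc 68 mm across and 4 mm thick, coils at most 70 mm across, whole spring 108 mm tall at rest. Centres of neighbouring springs stand at least 110 mm apart; which spring stands at which corner varies.
- blue_cap (a joint): How far the blue-capped spring is pressed down, in m: 0 at rest, growing as the cap goes down, at most 0.05, negative if the cap is pulled up. It gives about 1 N for every 3 mm (6.4 N at 20 mm) and comes back to 0 by itself when released.
- yellow_spring: Upright steel coil spring with a yellow cap, fixed to the round seat base. Origin: centre of the spring's foot, on the top of the base (20 mm above the table), z up. Foot disc 68 mm across and 4 mm thick, coils at most 70 mm across, whole spring 108 mm tall at rest. Centres of neighbouring springs stand at least 110 mm apart; which spring stands at which corner varies.
- yellow_cap (a joint): How far the yellow-capped spring is pressed down, in m: 0 at rest, growing as the cap goes down, at most 0.05, negative if the cap is pulled up. It gives about 1 N for every 3 mm (6.4 N at 20 mm) and comes back to 0 by itself when released.
- white_spring: Upright steel coil spring with a white cap, fixed to the round seat base. Origin: centre of the spring's foot, on the top of the base (20 mm above the table), z up. Foot disc 68 mm across and 4 mm thick, coils at most 70 mm across, whole spring 108 mm tall at rest. Centres of neighbouring springs stand at least 110 mm apart; which spring stands at which corner varies.
- white_cap (a joint): How far the white-capped spring is pressed down, in m: 0 at rest, growing as the cap goes down, at most 0.05, negative if the cap is pulled up. It gives about 1 N for every 3 mm (6.4 N at 20 mm) and comes back to 0 by itself when released.
- red_top (a point): Centre of the top face of the red cap, a flat plastic disc 52 mm across and 10 mm thick. At rest this face is 128 mm above the table; the point goes down with the cap.
- seat_base: Round plywood seat base lying fixed on the bench, 342 mm across and 20 mm thick, that carries the four springs in a square of about 130 mm. Origin: centre of its underside, on the table.
- tack_tin: Loose small brass-coloured jar with an aluminium lid, 36 mm across and 45 mm tall, standing amid the four springs on the seat base. Origin: centre of its underside. Leave alone.
- hammer: Loose hammer, 260 mm long, lying on the bench to the left (+y) of the seat base. Origin: on its underside, x along the handle towards the head. Leave alone.
- cork_block: Loose cork block, 60 x 45 x 35 mm, on the bench to the right (-y) of the seat base. Origin: centre of its underside. Leave alone.
- glue_bottle: Loose white bottle with a black cap, 52 mm across and 130 mm tall, standing on the bench to the right (-y) of the seat base. Origin: centre of its underside. Leave alone.

How it is judged:
On the way, in this order (a step that is already met when the one before it is completed fails the run):
1. The red cap is pressed down by the fingers at least 14 mm and held there for a second (value of joint red_cap above 0.014 m and contact force between the fingers and red_spring above 1 N), for 1 s.
2. The red cap has come back up by itself and the hand is at least 60 mm above it (value of joint red_cap between -0.003 and 0.003 m and contact force between each of the arm, the fingers and red_spring below 0.1 N and z of the grasp point in the frame of red_top above 0.06 m), for 0.2 s.
At the end, for the whole second after the job is handed in: All four caps are at rest within 3 mm of their free height, the hand (TCP) is at least 60 mm above the red cap, and the tack tin, hammer, cork block and glue bottle are at rest within 10 mm of where they stood (value of joint red_cap between -0.003 and 0.003 m and value of joint blue_cap between -0.003 and 0.003 m and value of joint yellow_cap between -0.003 and 0.003 m and value of joint white_cap between -0.003 and 0.003 m and velocity of joint red_cap between -0.01 and 0.01 m/s and z of the grasp point in the frame of red_top above 0.06 m and distance of each of tack_tin, hammer, cork_block, glue_bottle from where it was at the start of the episode below 0.01 m and linear speed of each of tack_tin, hammer, cork_block, glue_bottle below 0.02 m/s); the robot touches nothing.
It fails at once if The red spring is pressed down more than 35 mm (value of joint red_cap above 0.035 m).
It fails at once if The red spring is pushed roughly or gripped (over 20 N) (contact force between red_spring and anything else above 20 N).
It fails at once if The red cap is pulled up more than 5 mm (value of joint red_cap below -0.005 m).
It fails at once if Another spring is touched or moved (contact force between any of blue_spring, yellow_spring, white_spring and anything else above 1 N or value of joint any of blue_cap, yellow_cap, white_cap above 0.005 m or value of joint any of blue_cap, yellow_cap, white_cap below -0.005 m).
It fails at once if A loose thing is touched by the robot, or shifted more than 10 mm (distance of any of tack_tin, hammer, cork_block, glue_bottle from where it was at the start of the episode above 0.01 m or contact force between any of the fingers, the arm and tack_tin above 1 N or contact force between any of the fingers, the arm and hammer above 1 N or contact force between any of the fingers, the arm and cork_block above 1 N or contact force between any of the fingers, the arm and glue_bottle above 1 N).
It also fails if it takes over 32 s, if anything falls off the work surface, if the arm or the gripper's body presses on something with over 40 N, if the wrist force passes 120 N, or if a joint passes its speed limit or range.

## Robot

A 7-joint arm with a two-finger parallel gripper is mounted at the origin on the work surface. World frame = base frame: x ahead of the robot, y to its left, z up, the work surface at z = 0. Lengths are in m, angles in rad, forces in N, time in s.
With the tool pointing down it reaches from about 0.4 to 0.875 m from the base axis. Payload 4.4 kg.
Tool frame: the origin (TCP) lies between the finger pads, 19 mm behind the fingertips; this is the grasp point; z points along the fingers, y is the line along which they close (so a half turn about z gives the same grasp; the last joint's range is limited). The gripper opens to 85 mm and grips with 20 to 120 N. Pads are 22 mm wide; open, the fingers measure 114 mm over their backs; the gripper's body (76 mm by 85 mm) begins 54 mm behind the grasp point. The pads swing forward as they close: fully open they stand 13 mm farther back than shut.
Start: joints at [-1.364, 0.628, 0.038, 1.517, -0.027, 0.996, -0.02], TCP at [0.175, 0.626, 0.25] pointing down, gripper open.
Joint ranges: [-3.06, 3.06], [-0.37, 2.12], [-1.25, 1.32], [0.18, 2.47], [-1.1, 4.24], [0.23, 1.98], [-2.94, 2.94]. Speed limits (rad/s): [2.57, 2.57, 3.14, 3.14, 3.14, 3.14, 3.14].

## Interface

Orientations are given as a unit quaternion [x, y, z, w].
In Python, from station import bot, eyes gives the robot as it stands.
- The arm moves only by the tool carry_out, never from a script. Its argument "commands" is a list of rows, each a list of 7 numbers: the shift along the tool's x, y, z as a fraction of full scale, then the turn, a rotation vector about the tool's x, y, z as a fraction of full scale, then the opening, from -1 (shut) to 1 (fully open). In form: [[tx, ty, tz, rx, ry, rz, gripper], ...]. A call has 1 to 10 rows; each row is the pose to reach, as a shift and turn from the pose commanded when the call began, along the tool's axes at that moment; what a row does not reach only later rows make up. Full scale, the value 1, is 0.1 m for a shift and 90 degrees for a turn. A row lasts 1/10 s, in which the tool goes at most 50 mm and 8.59 degrees, less where a joint would pass 70% of its speed; a pose out of reach is approached as far as the arm can. A call with a number of a shift or a turn outside -1 to 1 is refused whole. A call with a gripper value outside its range is refused whole. The fingers move at their own pace and stop on an object; "force" is the grip in N (left out, the last holds). Time passes only in rows, so rows that repeat a pose let the fingers close. It gives the time, the measured TCP pose, the force, the opening and the grip force at its end, in the units of the state.
- bot.read_state(): the state, without advancing time (a new reading comes with each control period).
- eyes.camera(name): name is "side" or "top"; returns a dict with "frame" (420x560x3 uint8, blue, green, red), "K" (3x3 intrinsics, pixels), "R" (3x3) and "t" (3): a world point X has camera coordinates R X + t. Camera axes: x right, y down, z forward; pixel columns grow to the right and rows downward; lengths in m; the calibration is good to about 2 mm. A picture is of the moment at which its call begins. There is no depth.
- bot.close_job(): hands the job in; it is judged then, once.
Trained networks look in a picture, given as the dict that the camera call returned (one of the last four; its "shot" number tells which), for a name from the list of things; names that differ only in an ending like _2 or _b are one class to them, and where a whole thing is asked for, a point or a joint stands for the part that bears it (a point fixed in the world has none). Each returns a list of dicts, best first, with "conf" (0 to 1); they miss things now and then, are a little off and sometimes report something else, mostly with a low value. They report only what shows in the picture. A call takes as long as a camera call.
- eyes.spot_in(picture, query): "centre" ([x, y, z] in m, in world coordinates, good to about 4 mm: the middle of the surface that is visible of it).
- eyes.outline_of(picture, query): "pixels" (420x560 bool, what is visible of it).
The state is a dict: "t": time; "joint_positions": joint angles; "joint_velocities": joint speeds; "joint_efforts": joint torques, N m; "position": TCP position; "tcp_rot": TCP orientation; "ft_force": force on the tool from outside, world axes, zero at the start; "wrist_torque": the same for the moment, N m; "opening": finger opening in m; "grip_force": force on a finger pad.
Only numpy, scipy, OpenCV 4.12 (cv2) and the standard library are available. Lean on these libraries where they do the work, as an engineer would, in place of code of your own. Each camera call takes 0.05 s, during which the arm holds its last target. There are 200 camera calls.

## Working session

There is one attempt and no reset: what is moved stays moved. The work goes in short steps, Python scripts to look and compute and a tool call to move; the robot and the scene stay as the last step left them, time stands still between calls to the robot, and variables do not carry over. Pictures are saved under pics/ and viewed, at most 10 in all, crops included, and the job is handed in when it is done.

Besides the shell and the picture viewer there is one more tool, called after "Emit:" as name(argument=value, ...), one argument or row to a line, values as JSON. carry_out: Moves the arm, as the interface text tells. Its arguments: {"type":"object","properties":{"commands":{"type":"array"},"force":{"type":"number"}},"required":["commands"]}

```bash
mkdir -p pics; python3 - <<'E'
from station import bot, eyes
import cv2
s=bot.read_state(); print({k:s[k] for k in ("t","position","tcp_rot","ft_force","opening")})
for n in ("top","side"):
    p=eyes.camera(n); cv2.imwrite(f"pics/{n}0.png",p["frame"])
    for q in ("red_spring","red_top","blue_spring","white_spring","yellow_spring","tack_tin","glue_bottle","seat_base"):
        print(n,q,[(r["centre"],round(r["conf"],2)) for r in eyes.spot_in(p,q)[:2]])
    for q in ("red_spring","red_top"):
        o=eyes.outline_of(p,q)
        if o:
            import numpy as np
            y,x=np.nonzero(o[0]["pixels"]); print(n,q,"px",x.min(),x.max(),y.min(),y.max(),o[0]["conf"])
E
```

```text
{'t': 0.0, 'position': array([0.17495076, 0.62538853, 0.24909968]), 'tcp_rot': array([ 1.35985553e-01,  9.90710364e-01, -9.42712987e-04, -1.23450364e-04]), 'ft_force': array([-0.59189676,  0.70049184, -0.25152685]), 'opening': 0.0854538584640388}
top red_spring [([0.6202, -0.0131, 0.1229], 0.88)]
top red_top [([0.6272, -0.014, 0.1244], 0.9)]
top blue_spring [([0.4859, -0.1221, 0.1255], 0.95)]
top white_spring [([0.5029, -0.0065, 0.1273], 0.71)]
top yellow_spring [([0.6067, -0.1383, 0.1171], 0.91)]
top tack_tin [([0.5651, -0.0708, 0.0689], 0.51)]
top glue_bottle [([0.5868, -0.3356, 0.0859], 0.62)]
top seat_base [([0.5512, -0.0774, 0.0234], 0.81), ([0.64, 0.1653, 0.0168], 0.56)]
top red_spring px 290 314 154 184 0.95
top red_top px 291 314 154 176 0.83
side red_spring [([0.6282, -0.0219, 0.0732], 0.85)]
side red_top [([0.6284, -0.0198, 0.1289], 0.85)]
side blue_spring [([0.4921, -0.1373, 0.0813], 0.56)]
side white_spring [([0.5094, -0.0166, 0.0763], 0.78)]
side yellow_spring [([0.61, -0.148, 0.0691], 0.81), ([0.4947, -0.1352, 0.1281], 0.68)]
side tack_tin [([0.5668, -0.082, 0.0578], 0.63)]
side glue_bottle [([0.5894, -0.3552, 0.088], 0.8)]
side seat_base [([0.5548, -0.124, 0.0234], 0.97)]
side red_spring px 309 342 213 266 0.91
side red_top px 316 342 213 234 0.87
```

View pics/top0.png

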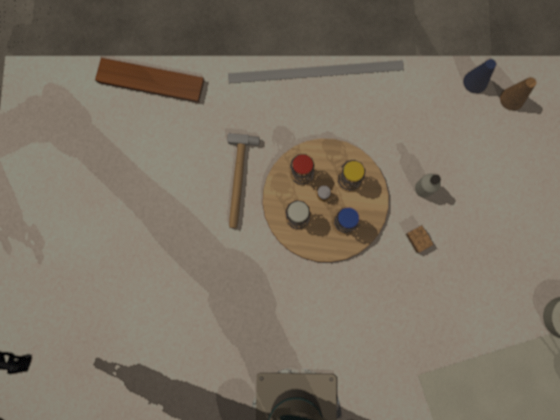

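View pics/side0.png

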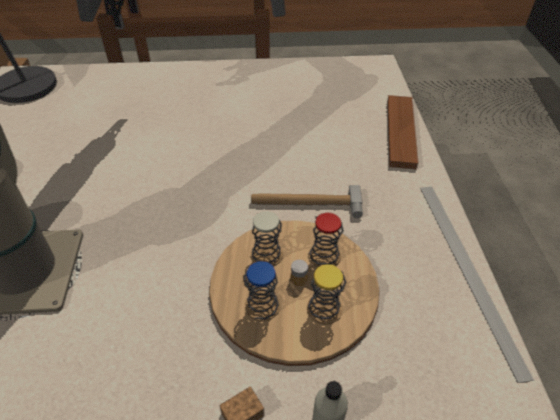

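```bash
cat > h.py <<'E'
import numpy as np, cv2
def ray_z(p,u,v,z):
    d=p["R"].T@np.linalg.solve(p["K"],[u,v,1.]); c=-p["R"].T@p["t"]
    return c+d*(z-c[2])/d[2]
def proj(p,X):
    x=p["K"]@(p["R"]@np.array(X)+p["t"]); return x[:2]/x[2]
def redpix(p):
    h=cv2.cvtColor(p["frame"],cv2.COLOR_BGR2HSV); m=((h[...,0]<8)|(h[...,0]>172))&(h[...,1]>130)&(h[...,2]>60)
    n,l,st,c=cv2.connectedComponentsWithStats(m.astype(np.uint8)); return [(st[i].tolist(),c[i].round(1).tolist()) for i in range(1,n) if st[i][4]>30]
E
python3 - <<'E'
from station import bot, eyes
from h import *
for n in ("top","side"):
    p=eyes.camera(n); print(n,"cam",(-p["R"].T@p["t"]).round(3))
    for st,c in redpix(p): print(st,c,ray_z(p,*c,0.125).round(4))
E
```

```text
top cam [ 0.315 -0.     1.402]
[293, 155, 20, 19, 319] [302.5, 164.1] [ 0.6263 -0.0148  0.125 ]
side cam [ 0.489 -0.646  0.829]
[316, 213, 25, 21, 411] [327.7, 222.8] [ 0.6285 -0.015   0.125 ]
```

The red cap is at pixel (303,165) in the top view and (328,223) in the side view. Both give about (0.627, -0.015). It stands away from the tin, with the white and yellow springs as neighbours. I'll shut the gripper and move over at the present height.

Emit:
carry_out(
  commands=[
    [-0.15,-0.12,0,0,0,0,-1],
    [-0.35,-0.29,0,0,0,0,-1],
    [-0.6,-0.49,0,0,0,0,-1],
    [-0.85,-0.69,0,0,0,0,-1],
    [-1,-0.81,0,0,0,0,-1],
  ],
  force=20,
)

```text
t: 1.7
position: [0.2515, 0.5188, 0.2501]
tcp_rot: [0.137, 0.991, -0.0, 0.001]
ft_force: [0.1, 0.1, 1.0]
opening: 0.0125
grip_force: 0.0
```

Emit:
carry_out(
  commands=[
    [-0.25,-0.2,0,0,0,0,-1],
    [-0.5,-0.41,0,0,0,0,-1],
    [-0.75,-0.61,0,0,0,0,-1],
    [-1,-0.81,0,0,0,0,-1],
  ],
)

```text
t: 2.1
position: [0.3245, 0.4157, 0.2502]
tcp_rot: [0.136, 0.991, 0.001, -0.0]
ft_force: [1.2, 0.1, 1.2]
opening: -0.0001
grip_force: 0.0
```

Emit:
carry_out(
  commands=[
    [-0.25,-0.2,0,0,0,0,-1],
    [-0.5,-0.41,0,0,0,0,-1],
    [-0.75,-0.61,0,0,0,0,-1],
    [-1,-0.81,0,0,0,0,-1],
  ],
)

```text
t: 2.5
position: [0.3992, 0.3107, 0.2502]
tcp_rot: [0.136, 0.991, 0.001, 0.0]
ft_force: [1.0, 1.1, -0.8]
opening: -0.0002
grip_force: 0.0
```

Emit:
carry_out(
  commands=[
    [-0.25,-0.2,0,0,0,0,-1],
    [-0.5,-0.41,0,0,0,0,-1],
    [-0.75,-0.61,0,0,0,0,-1],
    [-1,-0.81,0,0,0,0,-1],
  ],
)

```text
t: 2.9
position: [0.4739, 0.2057, 0.2502]
tcp_rot: [0.136, 0.991, 0.0, 0.0]
ft_force: [0.1, -0.3, -0.3]
opening: 0.0001
grip_force: 0.0
```

Emit:
carry_out(
  commands=[
    [-0.25,-0.2,0,0,0,0,-1],
    [-0.5,-0.41,0,0,0,0,-1],
    [-0.75,-0.61,0,0,0,0,-1],
    [-1,-0.81,0,0,0,0,-1],
  ],
)

```text
t: 3.3
position: [0.5484, 0.1007, 0.2501]
tcp_rot: [0.136, 0.991, 0.0, 0.0]
ft_force: [1.0, 0.6, -1.5]
opening: 0.0001
grip_force: 0.0
```

Emit:
carry_out(
  commands=[
    [-0.25,-0.22,0,0,0,0,-1],
    [-0.5,-0.45,0,0,0,0,-1],
    [-0.75,-0.67,0,0,0,0,-1],
    [-0.9,-0.81,0,0,0,0,-1],
    [-1,-0.9,0,0,0,0,-1],
  ],
)

```text
t: 3.8
position: [0.6205, -0.0142, 0.2499]
tcp_rot: [0.137, 0.991, -0.0, 0.0]
ft_force: [-0.2, 0.3, -0.8]
opening: 0.0003
grip_force: 0.0
```

Emit:
carry_out(
  commands=[
    [-0.07,0,0.1,0,0,0,-1],
    [-0.07,0,0.3,0,0,0,-1],
    [-0.07,0,0.5,0,0,0,-1],
    [-0.07,0,0.65,0,0,0,-1],
    [-0.07,0,0.7,0,0,0,-1],
    [-0.07,0,0.7,0,0,0,-1],
  ],
)

```text
t: 4.4
position: [0.6256, -0.0128, 0.1789]
tcp_rot: [0.135, 0.991, 0.0, -0.001]
ft_force: [0.6, -0.0, 1.2]
opening: 0.0001
grip_force: 0.0
```

```bash
python3 - <<'E'
from station import bot, eyes
from h import *
s=bot.read_state(); print(s["t"],s["position"],s["ft_force"])
for n in ("top","side"):
    p=eyes.camera(n); 
    for st,c in redpix(p): print(n,st,c)
    u,v=proj(p,s["position"]).astype(int); print(u,v)
    cv2.imwrite(f"pics/{n}1.png",cv2.resize(p["frame"][v-40:v+60,u-60:u+60],None,fx=5,fy=5))
E
```

```text
4.4 [ 0.62562631 -0.01280163  0.17891938] [ 0.62027035 -0.03162167  1.22360063]
301 159
side [316, 212, 25, 21, 412] [327.7, 222.6]
328 202
```

View pics/side1.png

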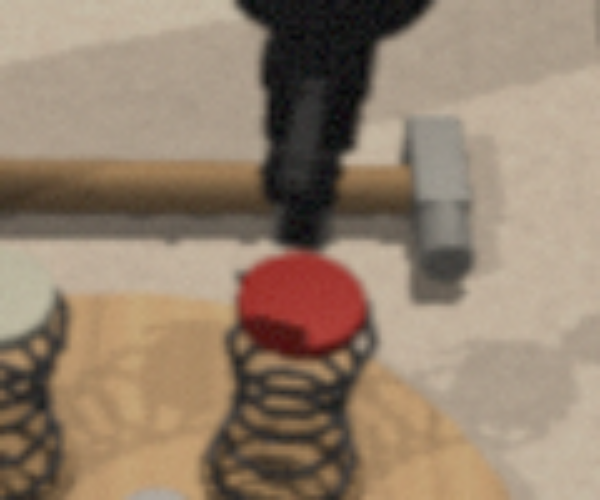

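The shut fingertips are centred just above the red cap, with the tip at crop (300,245) and the cap centre at (302,300). Next is a slow descent with force checks.

Emit:
carry_out(
  commands=[
    [0,0,0.1,0,0,0,-1],
    [0,0,0.2,0,0,0,-1],
    [0,0,0.27,0,0,0,-1],
    [0,0,0.31,0,0,0,-1],
    [0,0,0.34,0,0,0,-1],
    [0,0,0.37,0,0,0,-1],
    [0,0,0.4,0,0,0,-1],
    [0,0,0.4,0,0,0,-1],
    [0,0,0.4,0,0,0,-1],
  ],
)

```text
t: 5.4
position: [0.6262, -0.0143, 0.1402]
tcp_rot: [0.136, 0.991, 0.0, -0.0]
ft_force: [-1.0, -0.7, 2.0]
opening: 0.0002
grip_force: 1.1
```

```bash
python3 - <<'E'
from station import bot, eyes
from h import *
F=[]
for i in range(6):
    p=eyes.camera("side"); F.append(bot.read_state()["ft_force"])
s=bot.read_state(); print(s["t"],s["position"],np.mean(F,0),redpix(p))
E
```

```text
5.7 [ 0.62618765 -0.01431413  0.14010688] [-1.62222354 -0.49292741  2.11825722] [([316, 217, 25, 19, 280], [328.1, 227.2])]
```

The force is about 2.1 N, so the cap is about 7 mm down, as expected. I'll press another 13 mm and hold.

Emit:
carry_out(
  commands=[
    [0,0,0.03,0,0,0,-1],
    [0,0,0.06,0,0,0,-1],
    [0,0,0.09,0,0,0,-1],
    [0,0,0.12,0,0,0,-1],
    [0,0,0.135,0,0,0,-1],
    [0,0,0.135,0,0,0,-1],
    [0,0,0.135,0,0,0,-1],
    [0,0,0.135,0,0,0,-1],
    [0,0,0.135,0,0,0,-1],
  ],
)

```text
t: 6.6
position: [0.6265, -0.0143, 0.1268]
tcp_rot: [0.136, 0.991, 0.0, 0.0]
ft_force: [-1.7, -0.2, 6.7]
opening: 0.0003
grip_force: 3.2
```

```bash
python3 - <<'E'
from station import bot, eyes
from h import *
F=[]
for i in range(6):
    p=eyes.camera("side"); F.append(bot.read_state()["ft_force"])
s=bot.read_state(); print(s["t"],s["position"],np.mean(F,0),redpix(p))
E
```

```text
6.9 [ 0.62651464 -0.01427449  0.12676997] [-2.07205262 -0.10864873  6.66728336] [([315, 222, 25, 19, 286], [327.6, 231.8])]
```

The force is 6.7 N, so the cap is about 20 mm down. I'll hold it for the rest of about two seconds, then rise slowly.

Emit:
carry_out(
  commands=[
    [0,0,0,0,0,0,-1],
    [0,0,0,0,0,0,-1],
    [0,0,0,0,0,0,-1],
    [0,0,0,0,0,0,-1],
    [0,0,0,0,0,0,-1],
    [0,0,0,0,0,0,-1],
    [0,0,0,0,0,0,-1],
    [0,0,0,0,0,0,-1],
    [0,0,0,0,0,0,-1],
    [0,0,0,0,0,0,-1],
  ],
)

```text
t: 7.9
position: [0.6266, -0.0143, 0.1268]
tcp_rot: [0.136, 0.991, 0.0, 0.0]
ft_force: [-1.3, -0.4, 6.5]
opening: 0.0003
grip_force: 3.2
```

Emit:
carry_out(
  commands=[
    [0,0,0,0,0,0,-1],
    [0,0,0,0,0,0,-1],
    [0,0,0,0,0,0,-1],
    [0,0,-0.04,0,0,0,-1],
    [0,0,-0.08,0,0,0,-1],
    [0,0,-0.12,0,0,0,-1],
    [0,0,-0.16,0,0,0,-1],
    [0,0,-0.2,0,0,0,-1],
    [0,0,-0.25,0,0,0,-1],
    [0,0,-0.35,0,0,0,-1],
  ],
)

```text
t: 8.9
position: [0.6256, -0.0141, 0.1611]
tcp_rot: [0.136, 0.991, -0.0, -0.001]
ft_force: [0.9, 0.2, 0.2]
opening: 0.0001
grip_force: 0.0
```

Emit:
carry_out(
  commands=[
    [0,0,-0.15,0,0,0,-1],
    [0,0,-0.35,0,0,0,-1],
    [0,0,-0.55,0,0,0,-1],
    [0,0,-0.75,0,0,0,-1],
    [0,0,-0.85,0,0,0,-1],
    [0,0,-0.9,0,0,0,-1],
    [0,0,-0.9,0,0,0,-1],
    [0,0,-0.9,0,0,0,-1],
    [0,0,-0.9,0,0,0,-1],
    [0,0,-0.9,0,0,0,-1],
  ],
)

```text
t: 9.9
position: [0.6259, -0.0142, 0.2507]
tcp_rot: [0.136, 0.991, -0.0, -0.001]
ft_force: [0.8, 0.5, -0.3]
opening: -0.0002
grip_force: 0.0
```

```bash
python3 - <<'E'
from station import bot, eyes
from h import *
p=eyes.camera("side"); cv2.imwrite("pics/side2.png",p["frame"])
s=bot.read_state(); print(s["t"],s["position"],s["ft_force"],redpix(p))
E
```

```text
9.95 [ 0.62600143 -0.01423625  0.25081461] [-0.32833404  0.03494107  0.45334392] [([316, 213, 25, 21, 407], [327.7, 222.7])]
```

View pics/side2.png

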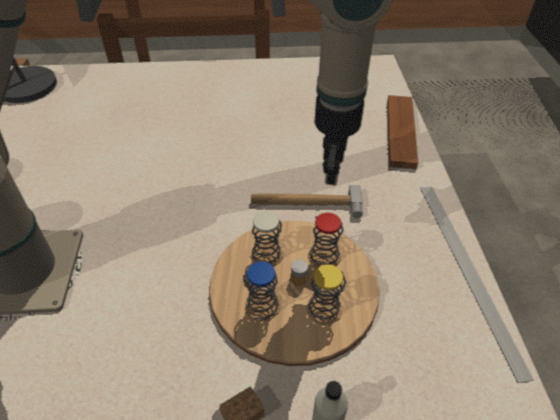

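The cap is back at its rest pixel position (328,223). The hand is about 12 cm above it, and everything else in the picture is where it was.

```bash
python3 -c "
from station import bot
print(bot.close_job())"
```

```text
the job is handed in; nothing more can be done
None
```

I pressed the red spring down about 20 mm (6.7 N) and held it for about two seconds. It rose back to rest by itself, the hand is now about 12 cm above it, nothing else appears moved, and the job is handed in (no verdict was returned).

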